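Take the squeeze-and-turn cap off the bird's treat tower

ROBOT

A 6-joint arm with a two-finger parallel gripper is mounted at the origin on the work surface. World frame = base frame: x ahead of the robot, y to its left, z up, the work surface at z = 0. Lengths are in m, angles in degrees, forces in N, time in s.
With the tool pointing down it reaches from about 0.375 to 0.975 m from the base axis. Payload 3.8 kg.
Tool frame: the origin (TCP) lies at the very end of the fingers, on their centre line; the grasp point (between the pads) lies 19 mm behind it; z points along the fingers, y is the line along which they close (so a half turn about z gives the same grasp; the last joint's range is limited). The gripper opens to 85 mm and grips with 20 to 120 N. Pads are 22 mm wide; open, the fingers measure 114 mm over their backs; the gripper's body (76 mm by 85 mm) begins 54 mm behind the grasp point. The pads swing forward as they close: fully open they stand 13 mm farther back than shut.
Start: joints at [-68.807, 15.12, 91.902, -0, 72.978, -2.114], TCP at [0.267, -0.62, 0.231] pointing down, gripper open.
Joint ranges: [-150.88, 150.88], [-54.13, 125.18], [17.81, 147.31], [-75.09, 255.09], [0, 152.58], [-146.25, 146.25]. Speed limits (degrees/s): [147.25, 147.25, 180, 180, 180, 180].

INTERFACE

Orientations are given as [roll, pitch, yaw] about the fixed x, y, z axes, in that order (R = Rz(yaw) Ry(pitch) Rx(roll)).
In Python, from workcell import manip, kin, telemetry, viewer, workorder, silhouettes gives the robot as it stands. The module is installed in compiled form; this text tells all that it offers. Calls block until the motion is done:
- manip.move_to(position, orientation): joint-space move of the TCP to a pose.
- manip.servo_line(position, velocity=0.15, attitude=None): straight line of the TCP; attitude=None keeps the orientation; velocity is the mean speed in m/s.
- manip.movej(angles): joint-space move.
- manip.gripper_to(opening, force=None): opening from 0.0 (shut) to 1.0 (fully open); force is the grip in N (None keeps the last); returns when the fingers have stopped.
- manip.wait(seconds).
- kin.inverse_kinematics(position, orientation): joint angles nearest the present ones, or None.
- telemetry.state(): the state.
- viewer.read_camera(name): name is "scene" or "side" or "wrist"; returns a dict with "frame" (480x640x3 uint8, blue, green, red), "mtx" (3x3 intrinsics, pixels), "cam_to_world" (4x4, takes a point from camera to world coordinates); the wrist camera has in their place "hand_eye" (4x4, takes a point from camera to tool coordinates, whose origin is the TCP and whose axes are the flange's). Camera axes: x right, y down, z forward; pixel columns grow to the right and rows downward; lengths in m; the calibration is good to about 2 mm. A picture is of the moment at which its call begins: read the wrist's pose just before it. There is no depth.
A pose or a line that the arm cannot do raises manip.PlanningError and nothing moves.
- workorder.finish_job(): hands the job in; it is judged then, once.
Trained networks look in a picture, given as the dict that the camera call returned (one of the last four; its "shot" number tells which), for a name from the list of things; names that differ only in an ending like _2 or _b are one class to them, and where a whole thing is asked for, a point or a joint stands for the part that bears it (a point fixed in the world has none). Each returns a list of dicts, best first, with "conf" (0 to 1); they miss things now and then, are a little off and sometimes report something else, mostly with a low value. They report only what shows in the picture. A call takes as long as a camera call. They do not tell look-alikes from the thing itself.
- silhouettes(picture, label): "pixels" (480x640 bool, what is visible of it) and "location" ([column, row] in pixels, amid what is visible of it).
The state is a dict: "time_s": time; "joint_pos": joint angles; "qvel": joint speeds; "tau": joint torques, N m; "ee_pos": TCP position; "eef_rot": TCP orientation; "wrist_force": force on the tool from outside, world axes, zero at the start; "wrist_torque": the same for the moment, N m; "finger_gap": opening from 0.0 (shut) to 1.0 (fully open); "grip_force": force on a finger pad.
Only numpy, scipy, OpenCV 4.12 (cv2) and the standard library are available. Lean on these libraries where they do the work, as an engineer would, in place of code of your own. Each camera call takes 0.05 s, during which the arm holds its last target. There are 200 camera calls.

TASK

Open the treat tower for refilling: squeeze both side tabs of its orange safety cap inward, turn the cap anticlockwise until you feel it come up against its end stop, and lift it off without forcing it against the tower. Then set the cap down gently, upright, in the middle of the blue saucer and let go, without disturbing the other things on the shelf.

Things in the scene. Friction and masses are not known exactly. Their poses are not given: they have to be found in the camera images.
- cap_grip (a point): Orange safety cap with two black upright tabs on its own +y and -y sides, to be gripped from above across the tabs. Point on the cap's axis at the tabs' mid height, 29 mm above the cap's underside; z up, y from tab to tab. Skirt 41 mm across, cap 31 mm high, 85 g. Each tab's flat outer face is 20 mm wide, 26 mm high (13 above and below the point), 59 mm across both, 49 mm when squeezed fully in.
- tab_a (a joint): travel of the tab on the cap's +y side, m: 0 = out, 0.005 = fully in; spring 2 N at rest, 8.5 N fully in. A 10 mm wide tooth below each tab catches on a post of the tower and blocks turning unless both tabs are held over 3.5 mm in.
- tab_b (a joint): the same for the tab on the cap's -y side
- neck_foot (a point): Foot of the tower's neck, on its axis, 140 mm above the shelf; axes as the tower. Neck 24 mm across, 28 mm high. The cap has about 1 mm side play and 3 mm lift play on it. Bayonet: tabs held in, the cap turns anticlockwise seen from above to a rigid end stop, 30 to 85 degrees from the start; how far differs each time and shows in no pose. Turn about the axis, by feel.
- neck_top (a point): Top of the neck, on its axis, 28 mm above its foot. The cap is free to lift only in the last 8 degrees before the end stop; before that its lugs are held under ledges. Lifting 30 mm straight up clears the neck. Cap and neck are brittle: gripping well off centre, twisting on at the stop (over about 0.3 N m) or pulling against the ledges breaks them (over 45 N of contact in all).
- tower: Treat tower fixed to the shelf: white base 100 x 100 x 40 mm, red button on its -x face, clear tube 66 mm across, white collar on top 69 mm across, its top face 140 mm up. Origin: middle of the underside, z up. Cap's underside starts 2 mm above the collar. Two catch posts 8 mm high stand on the collar 27 to 32 mm from the axis: keep fingertips above them while turning.
- saucer_in (a point): middle of the inner floor of the loose blue ceramic saucer: 140 mm across the rim, rim 14 mm above the shelf, flat inner floor about 80 mm across and 5 mm above the shelf; z up. 280 g.
- chew: bystander: yellow silicone chew stick 18 mm thick, 148 mm long, lying; origin below its middle, on the shelf
- hexblock: bystander: pine hexagon block 44 mm across, 30 mm high; origin at the middle of the underside
- clamp: bystander, fixed: aluminium clamp 50 x 40 x 142 mm holding a green plastic perch 120 mm long; origin at the middle of the underside
- feedcup: bystander: steel feed cup 76 mm across, 50 mm high; origin at the middle of the underside
- scoop: bystander: treat spoon lying on the shelf
- ringtoy: bystander: wooden ring 70 mm across, 14 mm high; origin at the middle of the underside
Things that resemble listed ones, but are neither listed nor needed, are in the scene too. What is shaped like the part that bears cap_grip but pink or turquoise is not meant.

How it is judged (in metres and radians):
On the way, in this order (a step that is already met when the one before it is completed fails the run):
1. both tabs are squeezed in at once (over 3.5 mm each) with the cap still on the neck (value of joint each of tab_a, tab_b above 0.0035 m and z of cap_grip in the frame of tower below 0.177 m), for 0.2 s.
2. the cap is lifted clear of the neck (35 mm up) (z of cap_grip in the frame of tower above 0.206 m), for 0.1 s.
At the end, for the whole second after the job is handed in: The cap stands upright (within 7 degrees) on the saucer's floor within 25 mm of its middle, released and at rest; the saucer lies flat on the shelf within 40 mm of where it was (horizontal distance between cap_grip and saucer_in below 0.025 m and z of cap_grip in the frame of saucer_in between 0.025 and 0.034 m and angle between cap_grip's own z axis and vertical below 0.12 rad and height (world z) of saucer_in below 0.012 m and angle between saucer_in's own z axis and vertical below 0.1 rad and linear speed of cap below 0.02 m/s and distance of saucer_in from where it was at the start of the episode below 0.04 m); the robot touches nothing.
It fails at once if the cap is forced against the tower (over 45 N in all) (contact force between cap and tower above 45 N).
It fails at once if the cap is banged or pressed into the saucer (over 40 N) (contact force between cap and saucer above 40 N).
It fails at once if a bystander is disturbed (moved over 20 mm) (distance of any of chew, hexblock, feedcup, scoop, ringtoy from where it was at the start of the episode above 0.02 m).
It also fails if it takes over 67 s, if anything falls off the work surface, if the arm or the gripper's body presses on something with over 40 N, if the wrist force passes 120 N, or if a joint passes its speed limit or range.

## Working session

There is one attempt and no reset: what is moved stays moved. The work goes in short steps, each a Python script; the robot and the scene stay as the last script left them, time stands still between calls to the robot, and variables do not carry over. Pictures are saved under pics/ and viewed, at most 10 in all, crops included, and the job is handed in when it is done.

```bash
mkdir -p pics; python3 - <<'E'
from workcell import manip, kin, telemetry, viewer, workorder, silhouettes
import cv2,numpy as np
s=telemetry.state();print({k:np.round(v,3).tolist() for k,v in s.items()})
ims=[]
for n in ["scene","side"]:
    p=viewer.read_camera(n);cv2.imwrite(f"pics/{n}0.png",p["frame"])
    print(n,p["mtx"].tolist(),np.round(p["cam_to_world"],3).tolist())
    for l in ["cap_grip","tower","saucer_in","clamp","feedcup","hexblock","chew","scoop","ringtoy"]:
        for d in silhouettes(p,l)[:4]:
            ys,xs=np.nonzero(d["pixels"]);print(l,round(d["conf"],2),np.round(d["location"]),xs.min(),xs.max(),ys.min(),ys.max())
E
```

```text
{'time_s': 0.0, 'joint_pos': [-68.805, 15.17, 91.982, 0.002, 72.978, -2.112], 'qvel': [0.072, 0.044, 0.063, -0.061, 0.119, 0.074], 'tau': [0.0, -51.511, -36.731, -0.0, 0.013, -0.0], 'ee_pos': [0.267, -0.619, 0.23], 'eef_rot': [-179.87, -0.006, 23.306], 'wrist_force': [-0.882, -0.435, -0.035], 'wrist_torque': [0.009, 0.022, -0.005], 'grip_force': 0.0, 'finger_gap': 1.001}
scene [[490.6588002794566, 0.0, 324.9929886094765], [0.0, 490.6588002794566, 243.3895429917839], [0.0, 0.0, 1.0]] [[0.871, 0.324, -0.369, 0.971], [0.49, -0.603, 0.629, -0.675], [-0.019, -0.729, -0.684, 0.858], [0.0, 0.0, 0.0, 1.0]]
cap_grip 0.76 [285. 283.] 272 294 263 299
cap_grip 0.7 [330. 173.] 301 367 165 177
cap_grip 0.69 [257. 382.] 247 268 364 402
tower 0.97 [286. 327.] 251 314 280 352
saucer_in 0.84 [337. 225.] 310 361 206 238
clamp 0.96 [436. 204.] 418 448 183 237
feedcup 0.77 [322. 398.] 300 339 376 422
hexblock 0.58 [272. 254.] 266 282 245 264
chew 0.96 [398. 320.] 378 412 298 343
scoop 0.81 [328. 172.] 301 367 165 177
ringtoy 0.92 [184. 391.] 159 196 367 401
side [[550.3803325240793, 0.0, 325.3161309966379], [0.0, 550.3803325240793, 236.1220444399913], [0.0, 0.0, 1.0]] [[-0.687, -0.361, 0.63, -0.201], [-0.727, 0.336, -0.599, 0.757], [0.005, -0.87, -0.493, 0.753], [0.0, 0.0, 0.0, 1.0]]
cap_grip 0.84 [337. 236.] 329 351 227 246
cap_grip 0.71 [406. 230.] 399 414 222 244
cap_grip 0.67 [383. 204.] 373 389 192 216
tower 0.97 [381. 248.] 354 409 209 273
saucer_in 0.63 [292. 331.] 258 323 313 355
saucer_in 0.48 [463. 249.] 452 475 240 256
clamp 0.58 [188. 284.] 160 208 254 316
clamp 0.29 [380. 251.] 353 409 209 273
feedcup 0.51 [360. 217.] 354 370 206 230
hexblock 0.85 [374. 310.] 366 385 301 322
chew 0.67 [292. 253.] 286 294 237 263
chew 0.54 [373. 310.] 367 384 302 321
scoop 0.75 [247. 418.] 190 302 398 432
ringtoy 0.84 [464. 247.] 451 475 239 256
ringtoy 0.19 [376. 310.] 366 385 301 322
```

View pics/scene0.png

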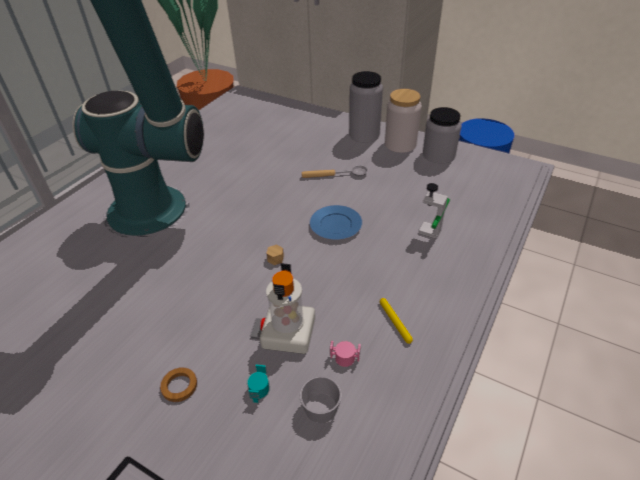

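View pics/side0.png

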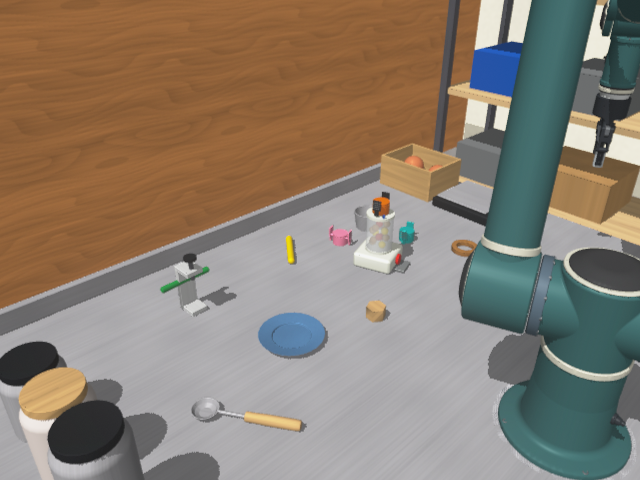

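Both views show three cap-like things: the orange one on the tower (scene 284,283; side 382,204), a pink one at (345,353) and a turquoise one at (259,384), both on the shelf. By the description I choose the orange one. Next I triangulate and take a closer look with the wrist camera.

```bash
cat > h.py <<'E'
from workcell import manip, kin, telemetry, viewer, workorder, silhouettes
import cv2,numpy as np
from scipy.spatial.transform import Rotation as R
def shot(n):
    s=telemetry.state(); p=viewer.read_camera(n)
    if n=="wrist":
        T=np.eye(4);T[:3,:3]=R.from_euler("xyz",s["eef_rot"],degrees=True).as_matrix();T[:3,3]=s["ee_pos"]
        p["T"]=T@np.array(p["hand_eye"])
    else: p["T"]=np.array(p["cam_to_world"])
    return p
def ray(p,uv):
    d=p["T"][:3,:3]@np.linalg.solve(np.array(p["mtx"]),[uv[0],uv[1],1.]); return p["T"][:3,3],d/np.linalg.norm(d)
def onz(p,uv,z):
    o,d=ray(p,uv); return o+d*(z-o[2])/d[2]
def proj(p,X):
    c=np.linalg.inv(p["T"])@np.append(X,1.); q=np.array(p["mtx"])@c[:3]; return q[:2]/q[2]
def tri(rs):
    A=sum(np.eye(3)-np.outer(d,d) for o,d in rs);b=sum((np.eye(3)-np.outer(d,d))@o for o,d in rs);return np.linalg.solve(A,b)
E
cat > a.py <<'E'
from h import *
ps={n:shot(n) for n in ["scene","side"]}
a=ps["scene"];b=ps["side"]
c=tri([ray(a,(284,283)),ray(b,(382,204))]);print("cap",c.round(3))
for n,u,v,z in [("saucer",(336,223),(292,333),.01),("clamp",(436,225),(195,305),0),("feedcup",(321,400),(362,219),.025),("hex",(275,254),(375,311),.015),("chew",(396,321),(291,250),.009),("ring",(179,384),(464,247),.007),("scoop",(340,173),(247,415),.01),("pink",(345,353),(342,238),.015),("turq",(259,384),(407,233),.02)]:
    print(n,onz(a,u,z).round(3),onz(b,v,z).round(3))
manip.move_to([c[0]-0.06,c[1],c[2]+0.2],[180,0,0])
s=telemetry.state();print(s["time_s"],s["ee_pos"],s["eef_rot"],s["joint_pos"])
w=shot("wrist");print(w["mtx"],np.round(w["hand_eye"],3)); cv2.imwrite("pics/w1.png",w["frame"])
for l in ["cap_grip","tower"]:
  for d in silhouettes(w,l)[:4]: print(l,d["conf"],d["location"])
E
python3 a.py
```

```text
cap [ 0.578 -0.169  0.162]
saucer [0.5   0.189 0.01 ] [0.499 0.187 0.01 ]
clamp [0.732 0.317 0.   ] [0.733 0.276 0.   ]
feedcup [ 0.723 -0.281  0.025] [ 0.731 -0.272  0.025]
hex [0.426 0.01  0.015] [0.427 0.009 0.015]
chew [ 0.768 -0.033  0.009] [ 0.758 -0.031  0.009]
ring [ 0.457 -0.376  0.007] [ 0.459 -0.38   0.007]
scoop [0.402 0.395 0.01 ] [0.384 0.387 0.01 ]
pink [ 0.711 -0.162  0.015] [ 0.705 -0.166  0.015]
turq [ 0.6   -0.306  0.02 ] [ 0.597 -0.309  0.02 ]
3.025 [ 0.51800739 -0.16986141  0.36184884] [ 1.79990063e+02  3.92408343e-02 -4.24565793e-02] [-2.07581395e+01 -2.10931145e+00  9.74306672e+01 -2.32746344e-02
  8.47118334e+01  6.92864655e+01]
[[381.11165595   0.         321.85541925]
 [  0.         381.11165595 249.4811548 ]
 [  0.           0.           1.        ]] [[-0.001 -0.951 -0.308  0.078]
 [ 1.    -0.    -0.001 -0.   ]
 [ 0.001 -0.308  0.951 -0.142]
 [ 0.     0.     0.     1.   ]]
cap_grip 0.63 [436.1, 125.0]
cap_grip 0.62 [319.2, 151.1]
tower 0.92 [329.9, 130.7]
```

View pics/w1.png

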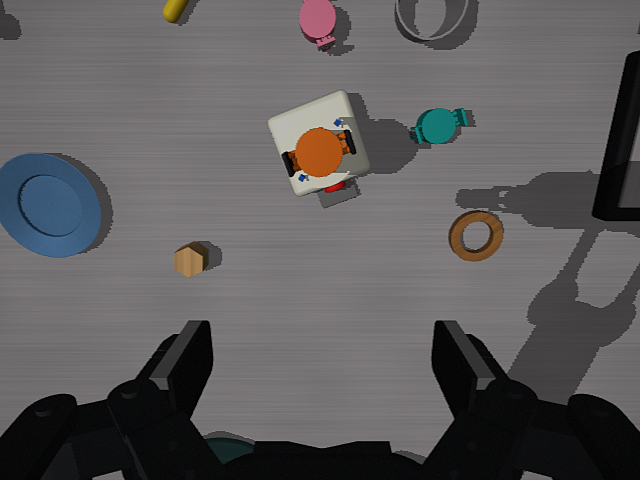

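The wrist view confirms the orange cap on the tower at (319,152), with black tabs at about (290,163) and (348,141). The turquoise look-alike is at (437,125) and the pink one at (318,18). Next I measure it from overhead at two opposite yaws, so that hand-eye bias cancels.

```bash
cat > b.py <<'E'
from h import *
c=np.array([.578,-.169,.173]);yaw=20.8;res=[]
def meas(w,name):
    hsv=cv2.cvtColor(w["frame"],cv2.COLOR_BGR2HSV);u0=proj(w,c);px=381/(w["T"][2,3]-.173)
    yy,xx=np.mgrid[:480,:640];near=np.hypot(xx-u0[0],yy-u0[1])<.040*px
    m=((hsv[...,0]>5)&(hsv[...,0]<20)&(hsv[...,1]>150)&(hsv[...,2]>90)&near).astype(np.uint8)
    m=cv2.morphologyEx(m,cv2.MORPH_OPEN,np.ones((3,3)))
    k=max(cv2.findContours(m,0,cv2.CHAIN_APPROX_NONE)[0],key=cv2.contourArea)
    e=cv2.fitEllipse(cv2.convexHull(k)); C=onz(w,e[0],.173)
    b=((hsv[...,2]<60)&near).astype(np.uint8)
    n,lab,st,ce=cv2.connectedComponentsWithStats(b); i=np.argsort(-st[1:,4])[:2]+1
    T=[onz(w,ce[j],.182) for j in i]; d=T[0]-T[1]
    print(name,"centre",C.round(4),"diam",np.array(e[1])/px,"tabs",np.round(T,4).tolist(),st[i,4],"mid",((T[0]+T[1])/2).round(4),"ang",np.degrees(np.arctan2(d[1],d[0]))%180)
    cv2.imwrite(f"pics/{name}.png",w["frame"]); x,y=u0.astype(int); return cv2.resize(w["frame"][max(0,y-95):y+95,x-95:x+95],(390,390),interpolation=cv2.INTER_CUBIC)
cr=[]
for y in (yaw,yaw-180):
    a=np.radians(y); q=c[:2]-.078*np.array([np.cos(a),np.sin(a)])
    manip.move_to([*q,.25],[180,0,y]); manip.wait(.3)
    print(telemetry.state()["joint_pos"][5])
    cr.append(meas(shot("wrist"),f"n{int(y)}"))
cv2.imwrite("pics/crop.png",np.hstack(cr)); print(telemetry.state()["time_s"])
E
python3 b.py
```

```text
45.32125466901178
n20 centre [ 0.5752 -0.167   0.173 ] diam [0.04261002 0.05428789] tabs [[0.5661, -0.1419, 0.182], [0.5835, -0.1919, 0.182]] [446 419] mid [ 0.5748 -0.1669  0.182 ] ang 109.17055419663855
-125.18642368625663
n-159 centre [ 0.5742 -0.1677  0.173 ] diam [0.04321219 0.05521456] tabs [[0.5656, -0.1421, 0.182], [0.5831, -0.1923, 0.182]] [466 454] mid [ 0.5744 -0.1672  0.182 ] ang 109.27527591951875
6.9333
```

View pics/crop.png

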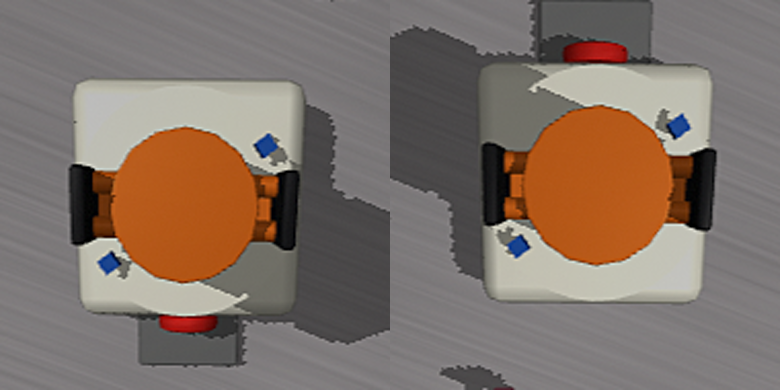

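The crops show the orange cap on the tower with black tabs left and right, aligned with the base and with blue posts beside it. Both yaws agree within 0.5 mm: axis (0.5746, -0.1671), tab line at 109.2°, so I use yaw 19.2. Now I descend and squeeze gently while watching the lateral force.

```bash
cat > c.py <<'E'
from h import *
def rep(t=""):
    s=telemetry.state();print(t,round(s["time_s"],2),"p",s["ee_pos"].round(4) if hasattr(s["ee_pos"],"round") else s["ee_pos"],"F",np.round(s["wrist_force"],1),"M",np.round(s["wrist_torque"],2),"gap",round(s["finger_gap"],3),"g",round(s["grip_force"],1));return s
C=[.5746,-.1671]
manip.move_to([*C,.25],[180,0,19.2]); rep()
manip.servo_line([*C,.152],.08); manip.wait(.2);rep("down")
manip.gripper_to(.72,20);rep()
for o in (.68,.65,.62,.59,.56):
    manip.gripper_to(o,20);s=rep(o)
    if s["grip_force"]>14: break
manip.wait(.3);rep()
w=shot("wrist");cv2.imwrite("pics/g.png",w["frame"])
E
python3 c.py
```

```text
9.55 p [ 0.5747 -0.1671  0.25  ] F [ 0.1 -0.2 -0.3] M [ 0.01  0.01 -0.03] gap 0.999 g 0.0
down 11.12 p [ 0.5749 -0.1672  0.1526] F [ 0.1 -0.7  0.6] M [-0.03  0.04  0.03] gap 1.001 g 0.0
 11.49 p [ 0.5746 -0.1671  0.152 ] F [0.1 0.4 0. ] M [-0.03  0.03 -0.  ] gap 0.721 g 0.0
0.68 11.71 p [ 0.5746 -0.1671  0.1521] F [-1.  -0.2  1. ] M [-0.03  0.06  0.02] gap 0.68 g 2.5
0.65 11.93 p [ 0.5747 -0.1672  0.1524] F [-0.9  0.9  3.2] M [ 0.03  0.22 -0.03] gap 0.653 g 4.1
0.62 12.14 p [ 0.5748 -0.1673  0.1527] F [-2.3  0.2  5.3] M [0.03 0.33 0.03] gap 0.624 g 5.7
0.59 12.36 p [ 0.5749 -0.1673  0.153 ] F [-2.3  0.6  6.6] M [ 0.05  0.41 -0.02] gap 0.594 g 7.3
0.56 12.57 p [ 0.5748 -0.167   0.1534] F [-3.7  0.6  8.2] M [0.23 0.59 0.02] gap 0.564 g 17.9
 12.88 p [ 0.5748 -0.1671  0.1534] F [-3.4  1.9  8.9] M [0.22 0.5  0.07] gap 0.564 g 17.9
```

View pics/g.png

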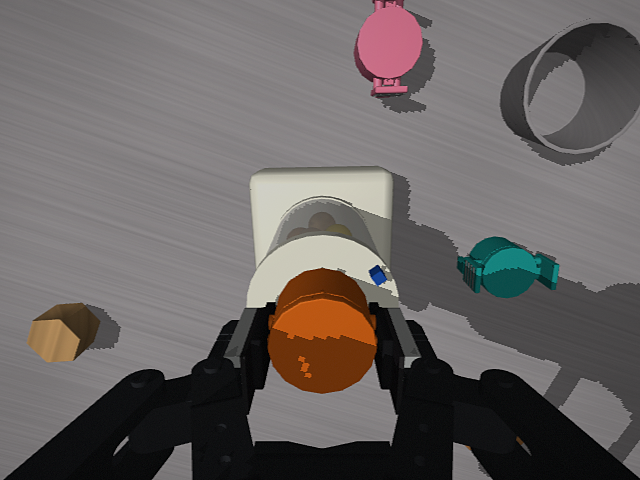

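The cap is gripped with both tabs fully in, and the picture shows it centred between the pads at (322,330). I relieve the downward push, then turn with joint 6 alone while watching the torque.

```bash
cat > d.py <<'E'
from c2 import *
s=rep()
manip.servo_line([*C,s["ee_pos"][2]+.0003],.02);rep("relieved")
manip.gripper_to(.5,25);manip.wait(.2);s=rep("grip");base=s["wrist_torque"][2]
q0=np.array(kin.inverse_kinematics([*C,s["ee_pos"][2]],[180,0,19.2]));print(q0-s["joint_pos"])
np.save("q0.npy",q0)
for k in (2,4,6,9,12):
    q=q0.copy();q[5]-=k;manip.movej(q);s=rep(k)
    print("   yaw",s["eef_rot"][2])
    if abs(s["wrist_torque"][2]-base)>.15: break
E
sed '/^C=/q' c.py > c2.py; python3 d.py
```

```text
12.93 p [ 0.5748 -0.167   0.1534] F [-3.2  0.9  8.5] M [0.16 0.58 0.01] gap 0.562 g 17.9
relieved 13.18 p [ 0.5747 -0.167   0.1535] F [-0.6  0.5  1.2] M [ 0.02  0.02 -0.  ] gap 0.561 g 17.1
grip 13.59 p [ 0.5747 -0.1671  0.1538] F [-0.5  0.9  3.6] M [ 0.09  0.09 -0.03] gap 0.556 g 25.9
[-0.00251666 -0.00370081  0.00437212 -0.00750763  0.00741087 -0.00013355]
2 13.84 p [ 0.5748 -0.1672  0.1538] F [-0.2  0.   1.6] M [-0.   -0.02 -0.01] gap 0.558 g 25.8
   yaw 21.158592704403272
4 14.09 p [ 0.5747 -0.1672  0.1538] F [ 0.8 -0.3  1.3] M [-0.04 -0.07 -0.04] gap 0.56 g 25.7
   yaw 23.138912600902955
6 14.34 p [ 0.5747 -0.1672  0.1538] F [ 0.8 -0.2  2.3] M [-0.04 -0.15  0.04] gap 0.56 g 25.7
   yaw 25.12717403424681
9 14.59 p [ 0.5746 -0.1671  0.1538] F [ 1.2 -0.6  2.1] M [ 0.02 -0.11  0.03] gap 0.551 g 25.7
   yaw 28.090206825906296
12 14.84 p [ 0.5746 -0.1671  0.1537] F [ 0.5 -1.1  2.8] M [-0.07 -0.1   0.01] gap 0.557 g 25.7
   yaw 31.071964019626854
```

```bash
cat > e.py <<'E'
from c2 import *
q0=np.load("q0.npy");M=[]
for k in [15,18,21,24,26,28]+list(range(29,90)):
    q=q0.copy();q[5]-=k;manip.movej(q)
    m=[]
    for i in range(3): s=telemetry.state();m.append(s["wrist_torque"][2]);manip.wait(.02)
    m=np.mean(m);print(k,round(s["eef_rot"][2],2),"%.3f"%m,round(s["finger_gap"],3),end=" | ")
    if abs(m)>.09: break
rep("\nend")
E
python3 e.py
```

```text
15 34.07 0.028 0.556 | 18 37.08 0.029 0.558 | 21 40.08 -0.013 0.554 | 24 43.08 -0.002 0.559 | 26 45.12 0.015 0.558 | 28 47.13 0.023 0.558 | 29 48.17 0.021 0.554 | 30 49.19 -0.004 0.553 | 31 50.19 0.008 0.556 | 32 51.19 -0.024 0.556 | 33 52.19 -0.002 0.554 | 34 53.19 0.046 0.558 | 35 54.19 0.009 0.56 | 36 55.19 -0.014 0.56 | 37 56.19 0.031 0.566 | 38 57.19 0.004 0.556 | 39 58.19 0.010 0.556 | 40 59.19 -0.032 0.556 | 41 60.19 -0.043 0.558 | 42 61.19 -0.003 0.562 | 43 62.19 -0.017 0.557 | 44 63.19 -0.025 0.56 | 45 64.19 -0.006 0.559 | 46 65.19 -0.005 0.559 | 47 66.19 -0.011 0.555 | 48 67.19 0.017 0.556 | 49 68.19 0.005 0.555 | 50 69.19 -0.002 0.56 | 51 70.19 -0.020 0.558 | 52 71.19 -0.044 0.553 | 53 72.19 -0.073 0.556 | 54 73.18 -0.128 0.554 | 
end 24.44 p [ 0.575  -0.1671  0.1539] F [ 4.1 -1.7 -0.5] M [-0.3  -0.83 -0.13] gap 0.559 g 25.9
```

Torque rises steadily from 51° on, which is the end stop. I back off to relieve it and lift in small steps with a force check.

```bash
cat > f.py <<'E'
from c2 import *
q0=np.load("q0.npy");q=q0.copy();q[5]-=51;manip.movej(q);s=rep("backed");z=s["ee_pos"][2]
f0=s["wrist_force"][2]
for dz in (.001,.002,.003,.004,.005,.006,.008,.011):
    manip.servo_line([*C,z+dz],.02);s=rep(dz)
    if s["wrist_force"][2]<f0-10: print("STOP");break
else:
    manip.servo_line([*C,z+.045],.06);rep("up")
    manip.servo_line([*C,z+.12],.12);rep("up2")
    w=shot("wrist");cv2.imwrite("pics/up.png",w["frame"])
E
python3 f.py
```

```text
backed 24.69 p [ 0.5747 -0.167   0.1538] F [ 3.8 -0.8  0.2] M [-0.19 -0.69 -0.05] gap 0.561 g 26.0
0.001 24.94 p [ 0.5746 -0.167   0.1544] F [ 4.9 -0.9 -3.3] M [-0.23 -0.84 -0.04] gap 0.557 g 27.3
0.002 25.19 p [ 0.5745 -0.167   0.1551] F [ 5.6 -1.3 -4.5] M [-0.3  -0.94  0.02] gap 0.557 g 27.3
0.003 25.44 p [ 0.5745 -0.167   0.156 ] F [ 5.2 -1.9 -3.9] M [-0.28 -0.98 -0.04] gap 0.555 g 27.3
0.004 25.69 p [ 0.5745 -0.167   0.1569] F [ 5.5 -2.7 -3.6] M [-0.33 -0.97 -0.  ] gap 0.56 g 27.2
0.005 25.94 p [ 0.5745 -0.167   0.1578] F [ 6.4 -1.8 -4. ] M [-0.34 -1.02 -0.01] gap 0.553 g 27.3
0.006 26.19 p [ 0.5745 -0.167   0.1588] F [ 6.4 -2.  -4.4] M [-0.29 -0.99 -0.05] gap 0.557 g 27.4
0.008 26.44 p [ 0.5746 -0.167   0.1611] F [ 5.6 -1.3 -2.9] M [-0.27 -0.97 -0.02] gap 0.56 g 27.9
0.011 26.74 p [ 0.5744 -0.1671  0.1641] F [ 5.3 -1.5 -3.1] M [-0.3  -0.87 -0.  ] gap 0.554 g 28.0
up 27.46 p [ 0.5742 -0.167   0.1987] F [ 0.6  0.5 -0.4] M [-0.    0.04  0.02] gap 0.552 g 28.5
up2 28.23 p [ 0.5741 -0.1669  0.273 ] F [-1.6 -0.8 -0.8] M [-0.   -0.01  0.05] gap 0.555 g 28.5
```

```bash
cat > g.py <<'E'
from c2 import *
manip.move_to([.50-.04,.188,.22],[180,0,45]);rep("over")
for n in ("scene","side","wrist"):
    p=shot(n)
    for d in silhouettes(p,"saucer_in")[:2]:
        ys,xs=np.nonzero(d["pixels"]);k=max(cv2.findContours(d["pixels"].astype(np.uint8),0,2)[0],key=cv2.contourArea)
        e=cv2.fitEllipse(cv2.convexHull(k));print(n,round(d["conf"],2),np.round(e[0],1),onz(p,e[0],.012).round(4))
    if n!="side": cv2.imwrite(f"pics/s_{n}.png",p["frame"])
E
python3 g.py
```

```text
over 29.69 p [0.4605 0.1876 0.2201] F [ 0.4 -0.1 -1.4] M [-0.02  0.   -0.04] gap 0.553 g 28.6
scene 0.65 [335.  221.8] [0.4964 0.1901 0.012 ]
side 0.67 [291.1 334. ] [0.4955 0.1917 0.012 ]
wrist 0.91 [347.8 181.3] [0.4983 0.1927 0.012 ]
wrist 0.6 [322.1 341.4] [0.3637 0.0916 0.012 ]
```

View pics/s_wrist.png

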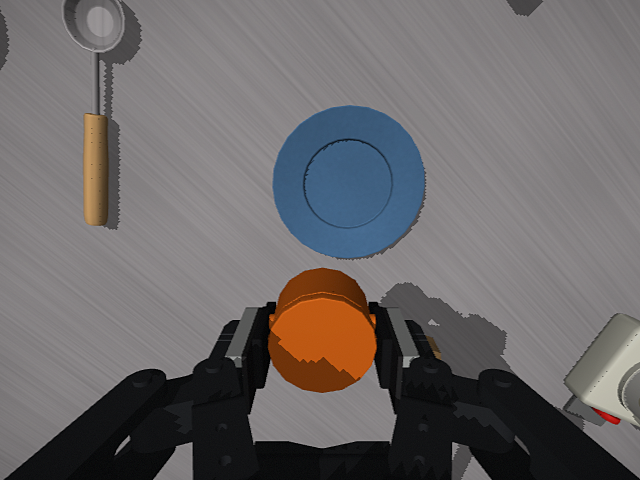

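The cap hangs straight in the hand at (322,330), unshifted since gripping. The saucer's centre is at (348,181), i.e. (0.498, 0.192). I lower it under force guard.

```bash
cat > i.py <<'E'
from c2 import *
S=[.4975,.1920]
manip.move_to([*S,.10],[180,0,45]);rep()
manip.servo_line([*S,.030],.06);manip.wait(.2);s=rep("near")
f0=np.mean([telemetry.state()["wrist_force"][2] for _ in range(3)]);z=.030
while z>.011:
    z-=.001;manip.servo_line([*S,z],.01)
    s=rep(round(z,4))
    if s["wrist_force"][2]>f0+4: break
for o in (.60,.64,.68,.72,.80): manip.gripper_to(o,20);rep(o)
x=s["ee_pos"]; manip.servo_line([*S,.06],.05);manip.servo_line([*S,.15],.12);rep("away")
a=np.radians(45);manip.move_to([S[0]-.078*np.cos(a),S[1]-.078*np.sin(a),.15],[180,0,45])
w=shot("wrist");p=shot("side");v=cv2.resize(p["frame"][270:390,210:370],(640,480))
cv2.imwrite("pics/fin.png",cv2.resize(np.hstack([w["frame"],v]),(800,300)));rep()
E
python3 i.py
```

```text
30.56 p [0.4975 0.1919 0.1001] F [0.9 0.4 0.3] M [-0.03 -0.03  0.  ] gap 0.554 g 28.6
near 32.08 p [0.4978 0.1921 0.0304] F [ 1.3 -0.7 -0.6] M [ 0.01 -0.05 -0.05] gap 0.558 g 28.6
0.029 32.33 p [0.4974 0.192  0.029 ] F [-0.5 -0.1 -0. ] M [-0.01  0.02  0.01] gap 0.554 g 28.6
0.028 32.58 p [0.4974 0.192  0.0279] F [-0.1  0.3 -0.6] M [0.01 0.02 0.04] gap 0.554 g 28.6
0.027 32.83 p [0.4974 0.192  0.0269] F [-0.1 -0.3 -1.1] M [-0.01  0.02 -0.02] gap 0.551 g 28.6
0.026 33.08 p [0.4974 0.192  0.0259] F [-0.1  0.  -0.7] M [-0.03 -0.03  0.04] gap 0.556 g 28.6
0.025 33.33 p [0.4974 0.1919 0.0249] F [ 0.1  0.4 -1.2] M [0.02 0.01 0.01] gap 0.551 g 28.6
0.024 33.58 p [0.4974 0.192  0.0239] F [-0.3  0.3 -0.9] M [ 0.01 -0.01  0.1 ] gap 0.555 g 28.6
0.023 33.83 p [0.4974 0.192  0.0229] F [0.3 0.1 0.5] M [-0.    0.04 -0.04] gap 0.554 g 28.6
0.022 34.08 p [0.4974 0.192  0.0219] F [-0.3  0.5 -0.1] M [0.01 0.   0.01] gap 0.554 g 28.6
0.021 34.33 p [0.4974 0.192  0.0209] F [ 0.4 -0.6 -0.3] M [-0.01  0.02 -0.04] gap 0.556 g 28.6
0.02 34.58 p [0.4974 0.1919 0.0199] F [ 0.2 -0.2 -0.8] M [-0.01  0.02 -0.02] 
[... 324 characters left out ...]
92  0.0168] F [-3.1 -0.5  6.2] M [-0.07  0.42 -0.01] gap 0.556 g 30.2
0.6 35.79 p [0.4975 0.192  0.0159] F [-0.1 -0.1 -1.3] M [ 0.04  0.01 -0.02] gap 0.599 g 6.8
0.64 36.01 p [0.4974 0.192  0.0158] F [-0.   0.3 -1.7] M [0.06 0.01 0.01] gap 0.639 g 4.6
0.68 36.23 p [0.4974 0.192  0.0159] F [ 0.1  0.  -1.3] M [0.01 0.02 0.04] gap 0.679 g 2.5
0.72 36.44 p [0.4976 0.1921 0.0161] F [ 0.2 -0.2  0.6] M [ 0.01  0.01 -0.01] gap 0.719 g 0.0
0.8 36.68 p [0.4976 0.192  0.0161] F [-0.4  0.3  1. ] M [-0.01  0.01  0.01] gap 0.797 g 0.0
away 38.62 p [0.4969 0.1918 0.1492] F [-0.1  0.4 -0.2] M [-0.01  0.01  0.04] gap 0.8 g 0.0
 39.12 p [0.4427 0.137  0.1497] F [0.6 0.8 0.3] M [0.04 0.04 0.03] gap 0.804 g 0.0
```

View pics/fin.png

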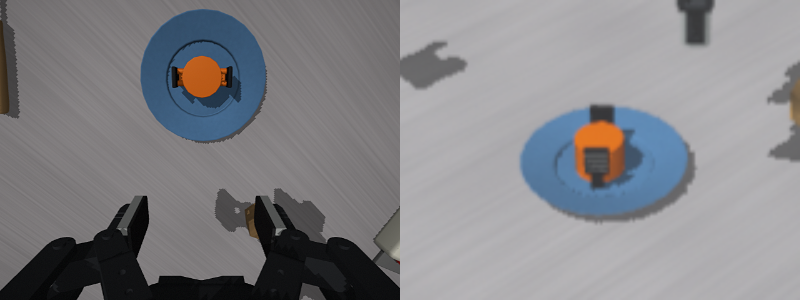

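The cap stands upright in the middle of the saucer (at (202,77) in the left view) and the gripper is clear of it.

```bash
python3 -c "
from workcell import workorder
print(workorder.finish_job())"
```

```text
the job is handed in; nothing more can be done
None
```

The orange cap was squeezed, turned about 51° to its end stop, lifted off the tower and set upright in the middle of the blue saucer; the job was handed in after about 39 s, and no verdict was reported back.

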